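# Refit the keyed drive pulley on the packing conveyor's gearmotor

## Robot

A 6-joint arm with a two-finger parallel gripper is mounted at the origin on the work surface. World frame = base frame: x ahead of the robot, y to its left, z up, the work surface at z = 0. Lengths are in mm, angles in rad, forces in N, time in s.
With the tool pointing down it reaches from about 375 to 900 mm from the base axis. Payload 3.1 kg.
Tool frame: the origin (TCP) lies between the finger pads; the fingertips stand 11 mm ahead of it and the grasp point (between the pads) lies 8 mm behind it; x points along the fingers, y is the direction in which the jaws open and shut, and the axes are right-handed (so a half turn about x gives the same grasp; the last joint's range is limited). The gripper opens to 87 mm and grips with 3 to 60 N. Pads are 19 mm wide; open, the fingers measure 117 mm over their backs; the gripper's body (75 mm by 190 mm) begins 51 mm behind the grasp point.
Start: joints at [-1.427, 0.527, 1.433, -0, 1.181, -0.178], TCP at [198.287, -592.688, 233.548] pointing down, gripper open.
Joint ranges: [-3.08, 3.08], [-0.75, 2.2], [0.22, 2.44], [-1.43, 4.57], [0, 2.65], [-2.85, 2.85]. Speed limits (rad/s): [2.79, 2.79, 3.14, 3.14, 3.14, 3.14].

## Interface

Orientations are given as a rotation vector (axis times angle).
In Python, from plant import get_state, capture, bot gives the robot as it stands.
- The arm moves only by the shell command python3 -m pendant 'ROWS'. ROWS is a JSON object of lists of equal length, an entry for each row: "delta_pos": the shift along the tool's x, y, z in mm, a list of three; "twist": the turn, a rotation vector about the tool's x, y, z in rad, a list of three; "claw": the opening, from 0 (shut) to 1 (fully open). In form: {"delta_pos": [[tx, ty, tz], ...], "twist": [[wx, wy, wz], ...], "claw": [claw, ...]}. A call has exactly 8 rows; each row is the pose to reach, as a shift and turn from the pose commanded when the call began, along the tool's axes at that moment; what a row does not reach only later rows make up. A row lasts 1/12 s, in which the tool goes at most 41.7 mm and 7.16 degrees, less where a joint would pass 70% of its speed; a pose out of reach is approached as far as the arm can. A call with a gripper value outside its range is refused whole. The fingers move at their own pace and stop on an object; the grip force is fixed at half the most. Time passes only in rows, so rows that repeat a pose let the fingers close, or fill a call up. It gives the time, the measured TCP pose, the force and the opening at its end, in the units of the state.
- get_state(): the state, without advancing time (a new reading comes with each control period).
- capture(name): name is "scene" or "top" or "wrist"; returns a dict with "pixels" (384x512x3 uint8, red, green, blue), "range_z" (384x512 float32, mm along the optical axis (not along the pixel's ray), 0 where there is no reading), "fx", "fy", "cx", "cy" (pixels), "D" ([k1, k2, p1, p2, k3] as OpenCV has them; the pictures are not rectified), "xyz" and "orientation" of the camera in the world. Camera axes: x right, y up, looking along -z (the intrinsics and any distortion apply to the point x, -y, -z); pixel columns grow to the right and rows downward; lengths in mm; the calibration is good to about 2 mm. A picture is of the moment at which its call begins.
- bot.close_job(): hands the job in, once; it reports no verdict.
The state is a dict: "t": time; "q": joint angles; "qvel": joint speeds; "effort": joint torques, N m; "tcp_pos": TCP position; "tool_rot": TCP orientation; "contact_force": force on the tool from outside, world axes, zero at the start; "moment": the same for the moment, N m; "opening": finger opening in mm.
Only numpy, scipy, OpenCV 4.12 (cv2) and the standard library are available. Lean on these libraries where they do the work, as an engineer would, in place of code of your own. Each camera call takes 0.05 s, during which the arm holds its last target.

## Task

The gearmotor of our packing conveyor stands on the bench with its keyed output shaft upright. Put the toothed drive pulley (the one with the long hub) on the shaft, hub uppermost, turn it gently until its keyway drops over the key, then bring it down fully home against the shaft's shoulder and let go. Do not force it over the key or let it fall, and leave the other things on the bench where they are.

Things in the scene. Friction and masses are not known exactly. Their poses are not given: they have to be found in the camera images.
- pulley: Loose drive pulley, grey metal, 0.3-0.55 kg, 54 mm tall, standing hub up. Lower 22 mm: toothed rim between two 72 mm flanges; above it a plain round hub 48 mm across, 32 mm long: hold it by this. Bore 25.4 mm, right through, with a keyway 9.2 mm wide and 5 mm deep along its whole length, open at both ends. Origin: centre of the underside; z up the bore; the keyway lies towards its own +x.
- gearmotor: Fixed grey right-angle worm gearmotor on its side, case about 104 x 112 mm. Origin on the bench below the output shaft's axis; z up; its own +x runs along the motor (reaches 252 mm out, terminal box top 112 mm high). The shaft's key is on the side away from the motor: between 60 degrees left and right of the gearmotor's own -x, exact angle unmeasured. The shaft cannot be turned by hand.
- shoulder (a point): On the shaft's axis, 100 mm above the bench: the flat 36 mm shoulder on which the pulley's underside sits when home (pulley's origin then here). Axes as the gearmotor's. The dark steel key, 8 mm wide, stands 4 mm proud of the shaft from 4 to 30 mm above this point; its flat upper end stops a pulley whose keyway is not over it, with 24 mm of shaft already in the bore.
- shaft_end (a point): Middle of the shaft's upper end, 54 mm above the shoulder, level with the hub's top face when the pulley is home. The shaft is a 24 mm upright steel cylinder, its last 3.5 mm tapered to 17.6 mm.
- idler: Loose idler pulley, bystander: same 72 mm toothed rim, 22 mm tall, but no hub and a small 12 mm bearing bore. Origin: centre of the underside.
- collar: Loose steel shaft collar, a ring 45 mm across, 14 mm tall, bystander. Origin: centre of the underside.
- wrench: Loose steel wrench, 170 mm long along its own x, bystander. Origin: middle of the underside.
- food_can: Loose food can, 84 mm across, 58 mm tall, bystander. Origin: centre of the underside.
- tape_roll: Loose roll of packing tape, 104 mm across, 48 mm tall, bystander. Origin: centre of the underside.
- oil_bottle: Loose white oil bottle, 56 mm across, 150 mm tall, bystander. Origin: centre of the underside.
- bearing: Loose green pillow-block bearing, 127 mm long along its own y, 66 mm tall, bystander. Origin: centre of the underside.

How it is judged:
By the outcome, as a careful person would: the job done as asked, in the order asked, and still so for the second after the job is handed in, with the robot touching nothing.
It also fails if it takes over 67 s, if anything falls off the work surface, if the arm or the gripper's body presses on something with over 40 N, if the wrist force passes 120 N, or if a joint passes its speed limit or range.

## Working session

There is one attempt and no reset: what is moved stays moved. The work goes in short steps, Python scripts to look and compute and a shell command to move; the robot and the scene stay as the last step left them, time stands still between calls to the robot, and variables do not carry over. Pictures are saved under pics/ and viewed, and the job is handed in when it is done.

```bash
ls; mkdir -p pics; cat > h.py <<'E'
import numpy as np, cv2
from scipy.spatial.transform import Rotation as R
from plant import get_state, capture, bot
def cap(n,save=None):
    c=capture(n)
    if save: cv2.imwrite('pics/'+save+'.png',cv2.cvtColor(c['pixels'],cv2.COLOR_RGB2BGR))
    np.save('pics/'+(save or n)+'.npy',c,allow_pickle=True)
    return c
def load(n): return np.load('pics/'+n+'.npy',allow_pickle=True).item()
def rot(o):
    o=np.array(o,float)
    return o if o.shape==(3,3) else (R.from_rotvec(o).as_matrix() if o.size==3 else R.from_quat(o).as_matrix())
def cloud(c):
    h,w=c['range_z'].shape
    u,v=np.meshgrid(np.arange(w),np.arange(h))
    K=np.array([[c['fx'],0,c['cx']],[0,c['fy'],c['cy']],[0,0,1.]])
    p=cv2.undistortPoints(np.stack([u,v],-1).reshape(-1,1,2).astype(np.float64),K,np.array(c['D'],float)).reshape(h,w,2)
    z=c['range_z'].astype(float)
    P=np.stack([p[...,0]*z,-p[...,1]*z,-z],-1)
    W=P@rot(c['orientation']).T+np.array(c['xyz'])
    W[z==0]=np.nan
    return W
E
python3 - <<'E'
from h import *
print(get_state())
for n in ['scene','top','wrist']:
    c=cap(n,n+'0'); print(n,c['xyz'],c['orientation'],c['fx'],c['D'])
E
```

```text
pics
{'t': 0.0, 'q': array([-1.42649310e+00,  5.28443178e-01,  1.43389111e+00,  2.72390475e-06,
        1.18138927e+00, -1.78513241e-01]), 'qvel': array([ 0.00041489,  0.00045852,  0.00015813, -0.00020094,  0.00019447,
       -0.00039948]), 'effort': array([-2.98668192e-04, -4.40042925e+01, -1.76594138e+01,  6.30257791e-02,
        5.83141192e-02, -1.68120514e-04]), 'tcp_pos': array([ 198.19260101, -592.00402867,  232.58929094]), 'tool_rot': array([ 2.04779147,  0.3356335 , -2.04771062]), 'contact_force': array([ 0.09434294,  0.12168642, -0.16665383]), 'moment': array([ 0.01511137, -0.02554748, -0.0757784 ]), 'opening': 87.05222710195967}
scene [1464.21828241  142.3436011   968.37340492] [0.59964702 0.70704062 1.57899821] 483.8323967900814 [-0.11918839  0.          0.          0.          0.        ]
top [ 381.71585034    1.59401655 1221.00106497] [ 0.11826236 -0.12289081 -1.58479652] 362.10478480624386 [0.0129458 0.        0.        0.        0.       ]
wrist [ 269.29193934 -569.39463969  383.78823101] [-0.23913126  0.17581015 -1.23800824] 275.0279904881703 [-0.04022444  0.          0.          0.          0.        ]
```

View pics/scene0.png

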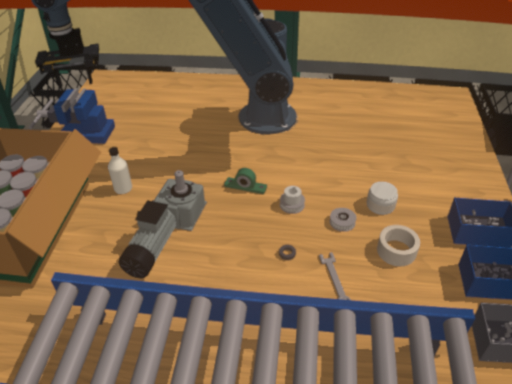

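View pics/top0.png

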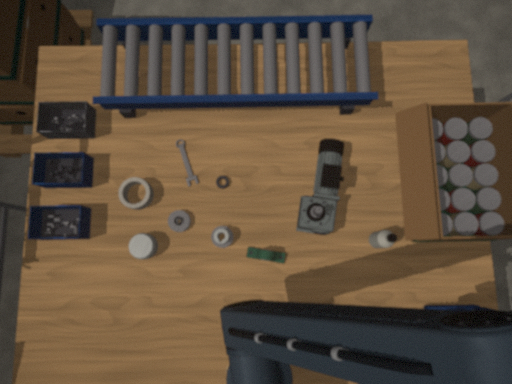

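View pics/wrist0.png

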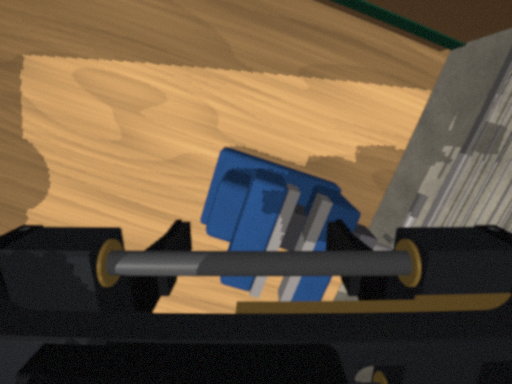

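The top view shows the pulley at about (222,236), the gearmotor shaft at (317,211) with its motor running up the image, the bearing at (266,255) and the bottle at (383,239). In the scene view the pulley is at (291,200) and the shaft at (180,180).

```bash
python3 - <<'E'
from h import *
c=load('top0'); W=cloud(c)
def reg(name,u0,u1,v0,v1,z0,z1):
    w=W[v0:v1,u0:u1].reshape(-1,3); m=(w[:,2]>z0)&(w[:,2]<z1); w=w[m]
    print(name,len(w),'mean',w.mean(0).round(1),'mid',((w.min(0)+w.max(0))/2).round(1),'ext',(w.max(0)-w.min(0)).round(1))
reg('hub',205,240,220,252,45,70)
reg('rim',205,240,220,252,12,70)
reg('shaftbase',295,340,190,235,140,170)
reg('case',290,345,185,240,60,108)
reg('motor',310,350,135,185,40,130)
reg('bearing',240,290,240,270,10,90)
reg('bottle',365,400,225,250,10,190)
reg('idler',165,192,205,232,8,60)
s=load('scene0'); W=cloud(s)
reg('S hub',275,310,180,218,40,70)
reg('S shaft',165,200,165,205,120,170)
for n in ['scene0','top0']:
    c=load(n);i=c['pixels'][...,::-1]
    a=(i[165:235,150:330] if n[0]=='s' else i[190:260,190:350])
    cv2.imwrite('pics/z_'+n+'.png',cv2.resize(a,None,fx=4.4,fy=4.4,interpolation=2))
E
```

```text
hub 124 mean [448.9 113.9  52.8] mid [449.6 113.3  51.5] ext [45.2 45.4 12.9]
rim 332 mean [447.7 113.2  33.3] mid [448.3 114.4  35.6] ext [66.3 69.8 44.7]
shaftbase 53 mean [ 515.1 -185.9  150.9] mid [ 515.1 -187.2  148.4] ext [21.  21.5 15.1]
case 1353 mean [ 522.7 -200.3   82.9] mid [ 527.5 -200.4   82.9] ext [155.3 132.6  45.5]
motor 1158 mean [ 677.5 -239.5   84.8] mid [ 681.3 -244.6   78.8] ext [166.2 100.5  77.6]
bearing 380 mean [385.9 -29.1  35.9] mid [387.  -29.7  39. ] ext [ 54.2 122.1  57.8]
bottle 397 mean [ 428.  -388.    95.1] mid [ 428.8 -395.8   82.4] ext [ 53.6  49.8 140.9]
idler 362 mean [503.3 258.3  20.7] mid [503.9 257.4  20.7] ext [67.9 70.1 15. ]
S hub 194 mean [452.5 114.3  50.6] mid [449.9 114.1  49.6] ext [50.3 46.5 19.2]
S shaft 121 mean [ 521.9 -183.4  141.2] mid [ 518.3 -184.5  139. ] ext [26.  25.3 37.4]
```

View pics/z_scene0.png

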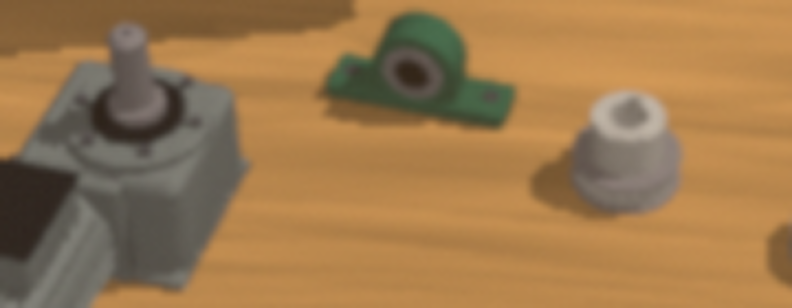

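View pics/z_top0.png

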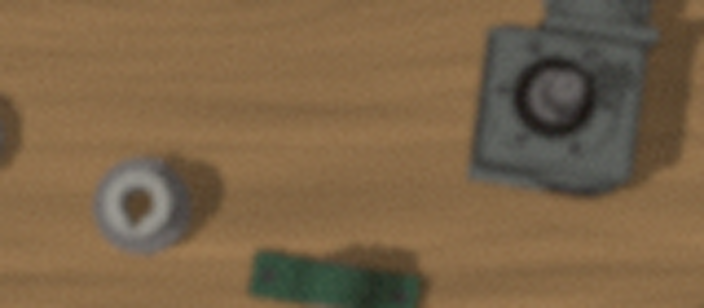

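```bash
cat >> h.py <<'E'
def go(target,yaw=None,st=None):
    """rows-scale info: delta in tool axes to get TCP to target (world), jaw axis y heading to yaw deg (world), tool down"""
    st=st or get_state(); T=rot(st['tool_rot']); d=T.T@(np.array(target)-st['tcp_pos'])
    y=T[:,1]; cur=np.degrees(np.arctan2(y[1],y[0]))
    out=dict(delta=d.round(1),pos=np.array(st['tcp_pos']).round(1),jawyaw=round(cur,2),tilt=np.degrees(np.arccos(-T[2,0])).round(2))
    if yaw is not None:
        g=np.array([[0,np.cos(np.radians(yaw)),0],[0,np.sin(np.radians(yaw)),0],[-1,0,0.]]);g[:,2]=np.cross(g[:,0],g[:,1])
        out['twist']=R.from_matrix(T.T@g).as_rotvec().round(4)
    print(out,'F',np.round(st['contact_force'],1),'M',np.round(st['moment'],2),'t',round(st['t'],2),'open',round(st['opening'],1))
    return out
E
python3 - <<'E'
from h import *
st=get_state();T=rot(st['tool_rot']);print(T.round(3))
c=load('wrist0');C=rot(c['orientation']);print('look',-C[:,2],'up',C[:,1]); print('cam in tool',T.T@(np.array(c['xyz'])-st['tcp_pos']),T.T@C)
E
```

```text
[[-0.     0.317 -0.948]
 [ 0.002 -0.948 -0.317]
 [-1.    -0.002 -0.   ]]
look [-0.26110271 -0.08467262 -0.96159031] up [ 0.91133697  0.30680532 -0.27447299]
cam in tool [-150.96105985    0.70668544  -74.67322233] [[ 1.32958014e-03  2.74763292e-01 -9.61510981e-01]
 [ 9.99998509e-01 -1.42491454e-03  9.75614384e-04]
 [-1.10200796e-03 -9.61510844e-01 -2.74764776e-01]]
```

```bash
python3 -m pendant '{"delta_pos":[[0,-15,-15],[0,-40,-41],[0,-67,-69],[0,-94,-97],[0,-121,-125],[0,-148,-153],[0,-175,-181],[0,-202,-209]],"twist":[[0,0,0],[0,0,0],[0,0,0],[0,0,0],[0,0,0],[0,0,0],[0,0,0],[0,0,0]],"claw":[1,1,1,1,1,1,1,1]}'
python3 -m pendant '{"delta_pos":[[0,-25,-26],[0,-50,-52],[0,-75,-78],[0,-92,-95],[0,-100,-104],[0,-101,-105],[0,-101,-105],[0,-101,-105]],"twist":[[0,0,0],[0,0,0],[0,0,0],[0,0,0],[0,0,0],[0,0,0],[0,0,0],[0,0,0]],"claw":[1,1,1,1,1,1,1,1]}'
python3 - <<'E'
from h import *
go([400,-205,235]); c=cap('wrist','wrist1'); print(c['xyz'])
E
```

```text
t: 0.82
tcp_pos: [332.8, -333.0, 233.5]
tool_rot: [2.047, 0.333, -2.047]
contact_force: [0.4, -1.3, -0.0]
opening: 87.0
t: 1.48
tcp_pos: [399.9, -206.4, 233.5]
tool_rot: [2.047, 0.333, -2.047]
contact_force: [-0.1, -0.4, 0.4]
opening: 87.2
{'delta': array([-1.5, -1.3, -0.6]), 'pos': array([ 399.9, -206.4,  233.5]), 'jawyaw': np.float64(-71.51), 'tilt': np.float64(0.03)} F [-0.1 -0.4  0.4] M [-0.07  0.02  0.01] t 1.48 open 87.2
[ 470.92892279 -183.34194301  384.61929886]
```

View pics/wrist1.png

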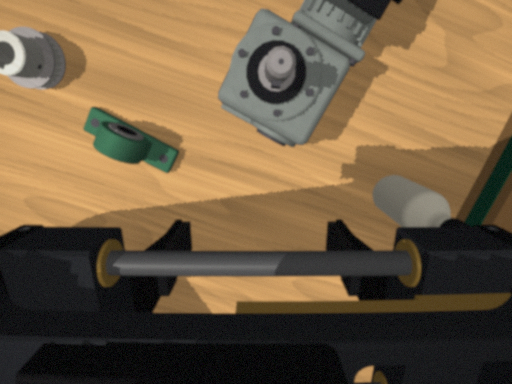

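```bash
python3 - <<'E'
from h import *
c=load('wrist1'); i=c['pixels'][...,::-1]; a=i[25:115,225:345]
a=cv2.convertScaleAbs(a,alpha=1.4,beta=10)
cv2.imwrite('pics/z1.png',cv2.resize(a,None,fx=6.5,fy=6.5,interpolation=2))
W=cloud(c)
h=W[20:130,200:350].reshape(-1,3)
for z0,z1 in [(145,170),(120,150),(95,106)]:
    m=(h[:,2]>z0)&(h[:,2]<z1); print(z0,m.sum(),h[m].mean(0).round(1),h[m].min(0).round(1),h[m].max(0).round(1))
E
```

```text
145 771 [ 513.1 -187.1  152.8] [ 501.9 -198.7  145.4] [ 525.6 -175.7  155.8]
120 188 [ 503.7 -187.4  135.5] [ 497.1 -198.6  120.1] [ 525.6 -175.2  150. ]
95 372 [ 506.9 -185.7   99.8] [ 489.7 -207.9   95. ] [ 530.4 -163.2  105.5]
```

View pics/z1.png

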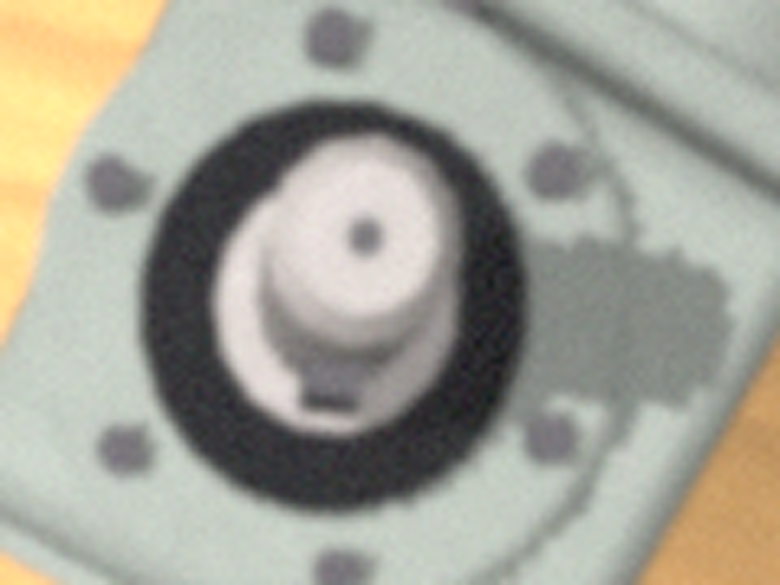

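```bash
cat >> h.py <<'E'
def ray(c,uv,z):
    K=np.array([[c['fx'],0,c['cx']],[0,c['fy'],c['cy']],[0,0,1.]])
    p=cv2.undistortPoints(np.array(uv,float).reshape(-1,1,2),K,np.array(c['D'],float)).reshape(-1,2)
    d=np.c_[p[:,0],-p[:,1],-np.ones(len(p))]@rot(c['orientation']).T
    o=np.array(c['xyz']); return o+d*((z-o[2])/d[:,2])[:,None]
def proj(c,P):
    K=np.array([[c['fx'],0,c['cx']],[0,c['fy'],c['cy']],[0,0,1.]])
    q=(np.atleast_2d(P)-np.array(c['xyz']))@rot(c['orientation']); q=q*[1,-1,-1]
    return cv2.projectPoints(q.reshape(-1,1,3),np.zeros(3),np.zeros(3),K,np.array(c['D'],float))[0].reshape(-1,2)
E
cat > ov.py <<'E'
# overlay shaft model: args img, cx, cy, keyangle
from h import *
import sys
def overlay(n,x,y,ang,box,s,out):
    c=load(n); i=c['pixels'][...,::-1]; u0,u1,v0,v1=box
    a=cv2.convertScaleAbs(cv2.resize(i[v0:v1,u0:u1],None,fx=s,fy=s,interpolation=2),alpha=1.3,beta=10)
    def pl(P,col):
        p=(proj(c,P)-[u0,v0]+.5)*s
        cv2.polylines(a,[p.round().astype(np.int32)],False,col,1,cv2.LINE_AA)
    t=np.linspace(0,2*np.pi,60)
    for r,z,col in [(8.8,154,(0,0,255)),(12,150.5,(0,255,0)),(18,100,(255,0,0))]:
        pl(np.c_[x+r*np.cos(t),y+r*np.sin(t),0*t+z],col)
    k=np.radians(ang);e=np.array([np.cos(k),np.sin(k)]);f=np.array([-e[1],e[0]])
    b=[np.r_[np.array([x,y])+e*r+f*w,130] for r,w in [(11,4),(16,4),(16,-4),(11,-4)]]
    pl(np.array(b),(0,0,255))
    cv2.imwrite('pics/'+out+'.png',a)
E
python3 - <<'E'
from h import *
c=load('wrist1')
f=lambda l:[(225+x/6.5-.5,25+y/6.5-.5) for x,y in l]
ctr=ray(c,f([(365,235)]),154)[0]; k=ray(c,f([(303,383),(370,385)]),130); sh=ray(c,f([(337,310)]),100)[0]
print(ctr,k,sh, np.hypot(*(k[0]-k[1])[:2]))
m=k.mean(0)-ctr; print(np.hypot(*m[:2]),np.degrees(np.arctan2(m[1],m[0])), 'normal',np.degrees(np.arctan2(*(k[0]-k[1])[:2][::-1])))
from ov import overlay
overlay('wrist1',ctr[0],ctr[1],np.degrees(np.arctan2(m[1],m[0]))%360,(225,345,25,115),6.5,'z1o')
E
```

```text
[ 513.86649041 -186.90694438  154.        ] [[ 498.31086767 -185.6122213   130.        ]
 [ 500.94456107 -194.20097093  130.        ]] [ 512.83330974 -187.28898336  100.        ] 8.983482680584087
14.551311062886779 -168.10357933135202 normal 107.04787351184275
```

View pics/z1o.png

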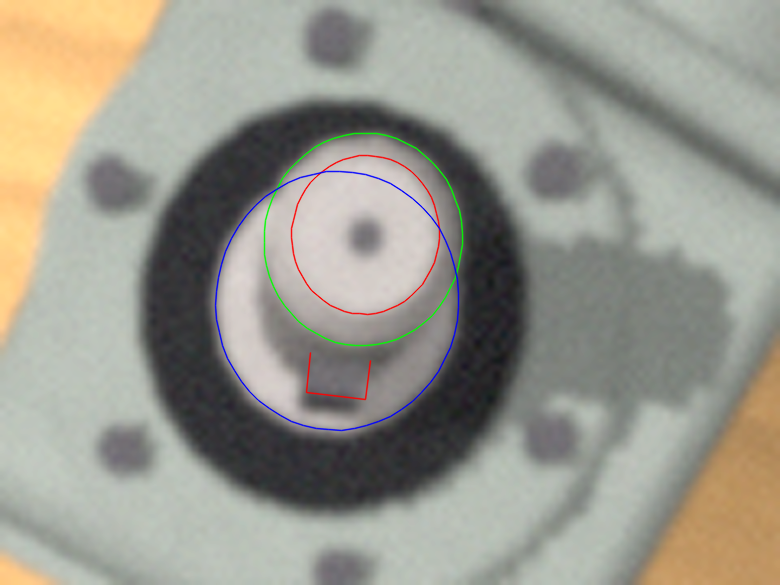

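The shaft is at about zoom (365,235), with the key below it at (337,380), heading near −165° in the world. Now I'll move to view the pulley.

```bash
python3 -m pendant '{"delta_pos":[[0,-15,-4],[0,-45,-11],[0,-80,-20],[0,-116,-30],[0,-152,-39],[5,-188,-48],[10,-224,-57],[20,-256,-65]],"twist":[[0,0,0],[0,0,0],[0,0,0],[0,0,0],[0,0,0],[0,0,0],[0,0,0],[0,0,0]],"claw":[1,1,1,1,1,1,1,1]}'
python3 -m pendant '{"delta_pos":[[10,-20,-5],[20,-34,-9],[30,-39,-10],[33,-40,-10],[33,-40,-10],[33,-40,-10],[33,-40,-10],[33,-40,-10]],"twist":[[0,0,0],[0,0,0],[0,0,0],[0,0,0],[0,0,0],[0,0,0],[0,0,0],[0,0,0]],"claw":[1,1,1,1,1,1,1,1]}'
python3 - <<'E'
from h import *
go([378,98,180]); c=cap('wrist','wrist2'); print(c['xyz']); print(get_state()['q'])
i=c['pixels'][...,::-1]
p=proj(c,[[450,113.7,54]])[0]; print(p)
u,v=int(p[0]),int(p[1]); u0,v0=max(0,u-65),max(0,v-50); print(u0,v0)
cv2.imwrite('pics/z2.png',cv2.resize(i[v0:v0+100,u0:u0+130],None,fx=6,fy=6,interpolation=2))
E
```

```text
t: 2.2
tcp_pos: [380.9, 58.3, 214.1]
tool_rot: [2.051, 0.33, -2.045]
contact_force: [1.0, -0.1, 0.3]
opening: 87.0
t: 2.87
tcp_pos: [377.9, 98.0, 181.0]
tool_rot: [2.049, 0.331, -2.046]
contact_force: [-0.1, -0.0, 0.6]
opening: 87.1
{'delta': array([ 1. ,  0. , -0.1]), 'pos': array([377.9,  98. , 181. ]), 'jawyaw': np.float64(-71.59), 'tilt': np.float64(0.08)} F [-0.1 -0.   0.6] M [ 0.01 -0.   -0.05] t 2.87 open 87.1
[448.76815827 120.88245689 332.22713572]
[-3.41695217e-02  3.10060940e-01  2.05137715e+00 -6.33999725e-05
  7.78851437e-01  1.21527663e+00]
[265.98714553 114.94503369]
200 64
```

View pics/wrist2.png

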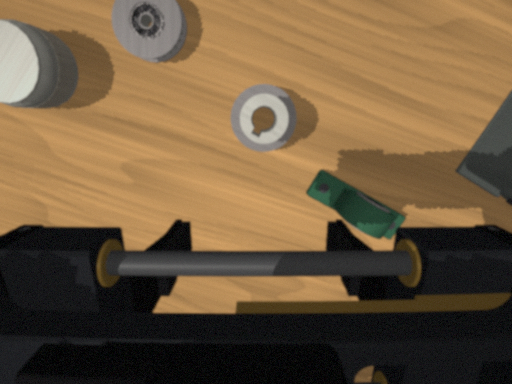

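View pics/z2.png

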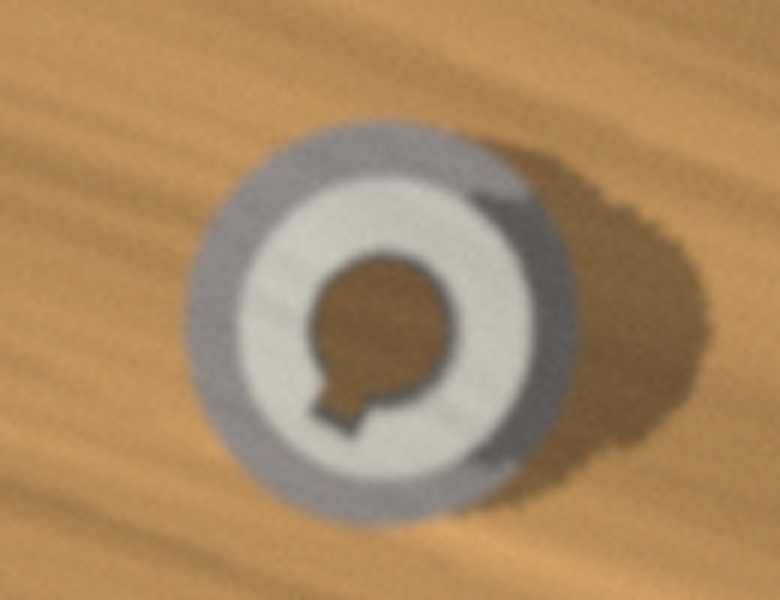

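```bash
python3 - <<'E'
from h import *
c=load('wrist2'); i=c['pixels'].astype(int)
m=((i.min(2)>150)).astype(np.uint8); m[:, :210]=0; m[:,330:]=0; m[:70]=0; m[160:]=0
cs,h=cv2.findContours(m,cv2.RETR_CCOMP,cv2.CHAIN_APPROX_NONE); 
cs=sorted(zip(cs,h[0]),key=lambda t:-cv2.contourArea(t[0]))
for a,hh in cs[:2]:
    w=ray(c,a.reshape(-1,2),54)[:,:2].astype(np.float32)
    A=np.c_[2*w,np.ones(len(w))]; s=np.linalg.lstsq(A.astype(float),(w.astype(float)**2).sum(1),rcond=None)[0]
    print(cv2.contourArea(a),'circ',s[:2],np.sqrt(s[2]+s[0]**2+s[1]**2))
f=lambda l:[(200+x/6-.5,64+y/6-.5) for x,y in l]
ct=ray(c,f([(386,327)]),54)[0]; k=ray(c,f([(315,412),(353,437)]),54)
print(ct,k); mm=k.mean(0)-ct; print(np.hypot(*mm[:2]),np.degrees(np.arctan2(mm[1],mm[0])))
d=k[1]-k[0]; print(np.degrees(np.arctan2(d[1],d[0]))-90)
# dark pixels in annulus r 14..17 of hub face
W=ray(c,np.stack(np.meshgrid(np.arange(512),np.arange(384)),-1).reshape(-1,2),54)[:,:2].reshape(384,512,2)
for cc in (s[:2],ct[:2]):
  d=W-cc; r=np.hypot(d[...,0],d[...,1]); sel=(r>13.7)&(r<17); wt=np.clip(190-i.min(2),0,100)*sel
  print(cc,'keyway dir',np.degrees(np.arctan2((wt*d[...,1]/np.maximum(r,1)).sum(),(wt*d[...,0]/np.maximum(r,1)).sum())))
E
```

```text
1870.0 circ [445.71946136 115.09213527] 23.595900857597453
655.0 circ [444.07512241 115.1299477 ] 14.11542949697015
[446.58556851 114.76398968  54.        ] [[429.93874306 121.51626631  54.        ]
 [428.05860901 114.26190936  54.        ]]
17.86239136242681 169.9240144654922
-194.52982840622263
[444.07512241 115.1299477 ] keyway dir -173.88010922417246
[446.58556851 114.76398968] keyway dir 176.81176700031818
```

```bash
cat >> h.py <<'E'
def ovp(n,x,y,z,angs,box,s,out):
    c=load(n); i=c['pixels'][...,::-1]; u0,u1,v0,v1=box
    a=cv2.resize(i[v0:v1,u0:u1],None,fx=s,fy=s,interpolation=2)
    def pl(P,col):
        p=(proj(c,P)-[u0,v0]+.5)*s
        cv2.polylines(a,[p.round().astype(np.int32)],False,col,1,cv2.LINE_AA)
    t=np.linspace(0,2*np.pi,80)
    for r,zz in [(24,z),(12.7,z),(36,z-32)]: pl(np.c_[x+r*np.cos(t),y+r*np.sin(t),0*t+zz],(0,200,0))
    for ang,col in zip(angs,[(0,0,255),(255,0,0)]):
        k=np.radians(ang);e=np.array([np.cos(k),np.sin(k)]);f=np.array([-e[1],e[0]])
        pl(np.array([np.r_[np.array([x,y])+e*r+f*w,z] for r,w in [(11.8,4.6),(17.7,4.6),(17.7,-4.6),(11.8,-4.6)]]),col)
    cv2.imwrite('pics/'+out+'.png',a)
E
python3 - <<'E'
from h import *
ovp('wrist2',446,115.1,54,[168,172],(215,315,75,150),8,'z2o')
from ov import overlay
overlay('wrist1',513.4,-187.1,-165,(245,320,35,95),10,'z1o2')
E
```

```text
(no output)
```

View pics/z2o.png

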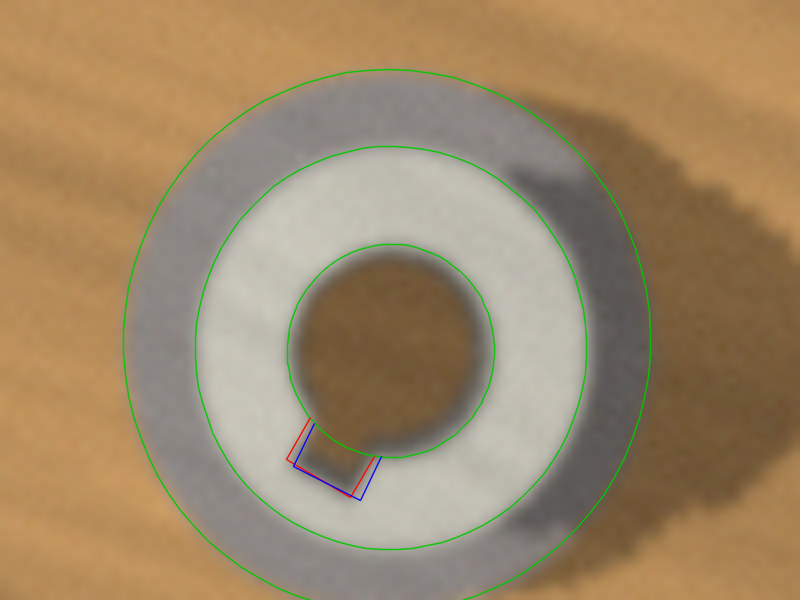

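View pics/z1o2.png

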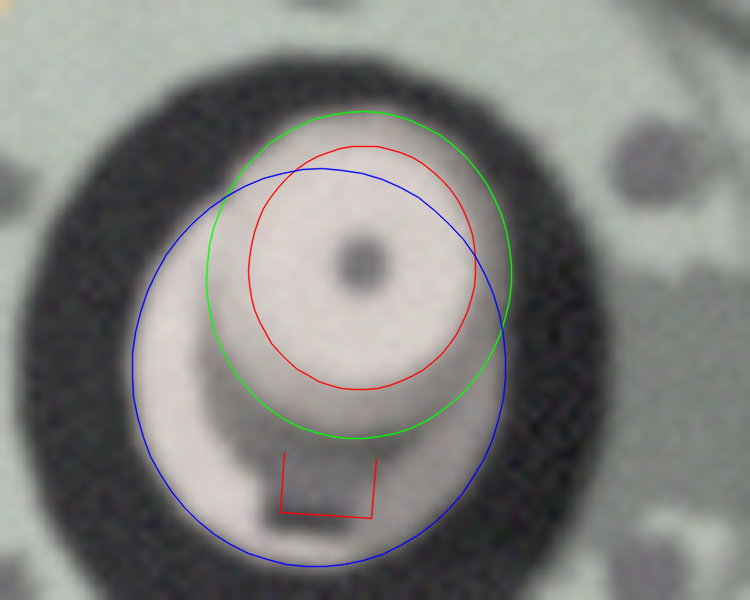

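```bash
python3 -m pendant '{"delta_pos":[[0,2,-20],[10,4,-45],[25,5,-64],[45,5,-70],[65,5,-70],[85,5,-70],[100,5,-70],[110,5,-70]],"twist":[[0,0,0],[0,0,0],[0,0,0],[0,0,0],[0,0,0],[0,0,0],[0,0,0],[0,0,0]],"claw":[1,1,1,1,1,1,1,1]}'
python3 - <<'E'
from h import *
go([446,115,38],-71.6)
c=cap('wrist','wrist3')
E
```

```text
t: 3.58
tcp_pos: [444.9, 115.8, 69.3]
tool_rot: [2.046, 0.333, -2.049]
contact_force: [-0.6, 0.1, -0.1]
opening: 87.0
{'delta': array([31.3,  1.2, -0.8]), 'pos': array([444.9, 115.8,  69.3]), 'jawyaw': np.float64(-71.54), 'tilt': np.float64(0.08), 'twist': array([0.001 , 0.0014, 0.0004])} F [-0.6  0.1 -0.1] M [ 0.02 -0.    0.05] t 3.58 open 87.0
```

View pics/wrist3.png

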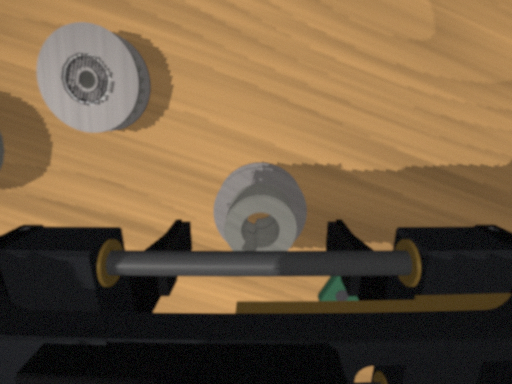

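The hub at (265,225) sits centred between the fingers at (190) and (328). Descending and gripping.

```bash
python3 -m pendant '{"delta_pos":[[8,1,-1],[16,1,-1],[24,1,-1],[30,1,-1],[31,1,-1],[31,1,-1],[31,1,-1],[31,1,-1]],"twist":[[0,0,0],[0,0,0],[0,0,0],[0,0,0],[0,0,0],[0,0,0],[0,0,0],[0,0,0]],"claw":[1,1,1,1,1,1,0.7,0.45]}'
python3 -m pendant '{"delta_pos":[[0,0,0],[0,0,0],[0,0,0],[0,0,0],[0,0,0],[0,0,0],[0,0,0],[0,0,0]],"twist":[[0,0,0],[0,0,0],[0,0,0],[0,0,0],[0,0,0],[0,0,0],[0,0,0],[0,0,0]],"claw":[0.45,0.4,0.4,0.4,0.4,0.4,0.4,0.4]}'
python3 - <<'E'
from h import *
go([446,115,38],-71.6)
E
```

```text
t: 4.3
tcp_pos: [446.6, 115.6, 39.8]
tool_rot: [2.047, 0.333, -2.046]
contact_force: [-0.8, -0.7, 0.0]
opening: 80.0
t: 4.97
tcp_pos: [446.5, 115.6, 39.6]
tool_rot: [2.047, 0.333, -2.047]
contact_force: [-0.5, -0.2, 1.6]
opening: 47.3
{'delta': array([1.6, 0.4, 0.6]), 'pos': array([446.5, 115.6,  39.6]), 'jawyaw': np.float64(-71.5), 'tilt': np.float64(0.01), 'twist': array([ 0.0017, -0.0002, -0.0001])} F [-0.5 -0.2  1.6] M [-0.1   0.02 -0.05] t 4.97 open 47.3
```

```bash
python3 -m pendant '{"delta_pos":[[-3,0,0],[-10,0,0],[-25,0,0],[-45,0,0],[-70,0,0],[-95,0,0],[-120,0,0],[-140,0,0]],"twist":[[0,0,0],[0,0,0],[0,0,0],[0,0,0],[0,0,0],[0,0,0],[0,0,0],[0,0,0]],"claw":[0.4,0.4,0.4,0.4,0.4,0.4,0.4,0.4]}'
python3 -m pendant '{"delta_pos":[[-15,8,1],[-35,26,3],[-50,50,5],[-58,80,8],[-60,110,11],[-60,140,14],[-60,170,17],[-60,200,21]],"twist":[[0,0,0],[0,0,0],[-0.05,0,0],[-0.1,0,0],[-0.15,0,0],[-0.2,0,0],[-0.25,0,0],[-0.3,0,0]],"claw":[0.4,0.4,0.4,0.4,0.4,0.4,0.4,0.4]}'
python3 - <<'E'
from h import *
go([513.9,-186.7,238],-49.2)
E
```

```text
t: 5.63
tcp_pos: [445.7, 115.7, 181.2]
tool_rot: [2.047, 0.333, -2.047]
contact_force: [0.3, 0.5, -5.4]
opening: 47.5
t: 6.3
tcp_pos: [488.8, -81.5, 239.3]
tool_rot: [1.862, 0.604, -1.865]
contact_force: [0.8, 0.1, -4.1]
opening: 47.6
{'delta': array([  1.2, 100. ,  41.3]), 'pos': array([488.8, -81.5, 239.3]), 'jawyaw': np.float64(-54.17), 'tilt': np.float64(0.12), 'twist': array([-0.0868,  0.0008,  0.0019])} F [ 0.8  0.1 -4.1] M [ 0.05 -0.14  0.03] t 6.3 open 47.6
```

```bash
python3 -m pendant '{"delta_pos":[[0,25,10],[0,50,20],[0,70,29],[0,87,36],[0,97,40],[0,100,41],[0,100,41],[0,100,41]],"twist":[[-0.03,0,0],[-0.06,0,0],[-0.087,0,0],[-0.087,0,0],[-0.087,0,0],[-0.087,0,0],[-0.087,0,0],[-0.087,0,0]],"claw":[0.4,0.4,0.4,0.4,0.4,0.4,0.4,0.4]}'
python3 - <<'E'
from h import *
go([513.9,-186.7,238],-49.2)
for n in ['wrist','scene','top']: cap(n,n+'4')
c=load('wrist4'); cv2.imwrite('pics/z4w.png',cv2.resize(c['pixels'][120:330,130:390,::-1],None,fx=2.8,fy=2.8,interpolation=2))
c=load('scene4'); cv2.imwrite('pics/z4s.png',cv2.resize(c['pixels'][100:220,120:260,::-1],None,fx=5,fy=5,interpolation=2))
E
```

```text
t: 6.97
tcp_pos: [514.1, -184.4, 239.1]
tool_rot: [1.809, 0.673, -1.811]
contact_force: [0.6, 0.5, -5.6]
opening: 47.6
{'delta': array([1.1, 1.6, 1.6]), 'pos': array([ 514.1, -184.4,  239.1]), 'jawyaw': np.float64(-49.32), 'tilt': np.float64(0.16), 'twist': array([-0.0021,  0.0001,  0.0027])} F [ 0.6  0.5 -5.6] M [-0.01 -0.03  0.02] t 6.97 open 47.6
```

View pics/z4w.png

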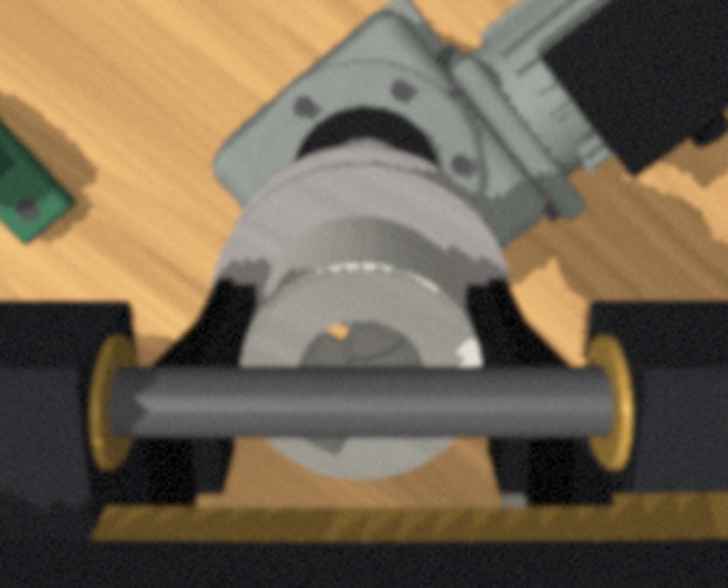

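View pics/z4s.png

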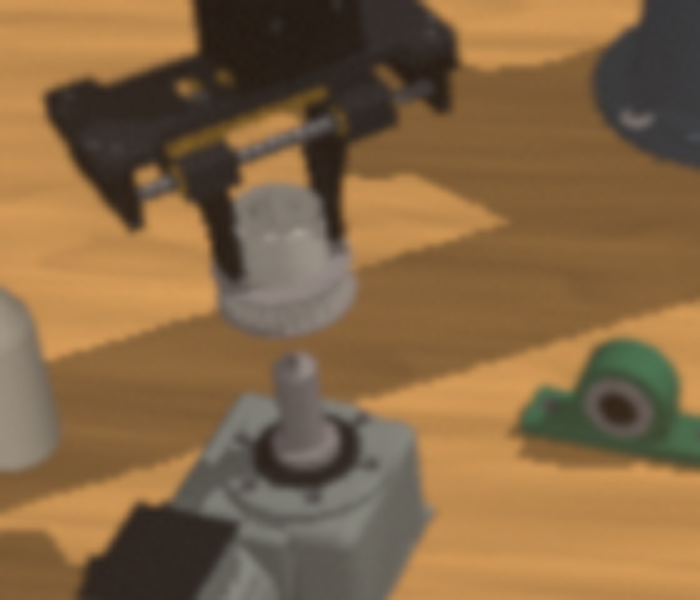

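```bash
cat >> h.py <<'E'
from scipy.optimize import least_squares
def cyl(W,x,y,r,z0,z1,win,pad=1.5,quiet=False):
    w=W.reshape(-1,3); w=w[np.isfinite(w).all(1)]
    w=w[(w[:,2]>z0)&(w[:,2]<z1)&(np.hypot(w[:,0]-x,w[:,1]-y)<win)][:,:2]
    f=lambda p:np.hypot(w[:,0]-p[0],w[:,1]-p[1])-r
    s=least_squares(f,[x,y],loss='soft_l1',f_scale=1.0)
    print(len(w),'c',s.x.round(2),'rms',np.sqrt(np.mean(f(s.x)**2)).round(2)); return s.x
E
python3 - <<'E'
from h import *
st=get_state()
for n in ['scene4','wrist4']:
    W=cloud(load(n)); print(n)
    cyl(W,514,-185,12,134,148,20)
    cyl(W,514,-185,18,98,101,24) if 0 else None
    cyl(W,514,-185,36,201,218,45); cyl(W,514,-185,24,224,248,30)
W=cloud(load('scene0')); cyl(W,450,114,24,26,50,30); cyl(W,514,-185,12,134,148,20)
E
```

```text
scene4
38 c [ 515.07 -186.13] rms 1.7
141 c [ 510.46 -185.65] rms 2.47
183 c [ 515.37 -183.53] rms 3.79
wrist4
0 c [ 514. -185.] rms nan
583 c [ 533.52 -195.86] rms 9.23
1276 c [ 513.74 -185.12] rms 4.0
141 c [448.51 113.54] rms 4.78
35 c [ 514.59 -185.89] rms 1.82
  return _methods._mean(a, axis=axis, dtype=dtype,
  ret = ret.dtype.type(ret / rcount)
```

```bash
python3 - <<'E'
from h import *
c=load('scene4'); i=c['pixels'][...,::-1]; s=8
u0,v0=155,130; a=cv2.resize(i[v0:v0+72,u0:u0+85],None,fx=s,fy=s,interpolation=2)
def pl(P,col):
    p=(proj(c,P)-[u0,v0]+.5)*s; cv2.polylines(a,[p.round().astype(np.int32)],False,col,1,cv2.LINE_AA)
t=np.linspace(0,2*np.pi,80)
def circ(x,y,r,z,col): pl(np.c_[x+r*np.cos(t),y+r*np.sin(t),0*t+z],col)
x,y=513.4,-187.1
for r,z in [(8.8,154),(12,150.5),(18,100)]: circ(x,y,r,z,(0,255,0))
st=get_state(); x,y,z=st['tcp_pos']; z-=39.6
for r,h in [(36,0),(36,22),(24,54),(24,22)]: circ(x,y,r,z+h,(0,0,255))
cv2.imwrite('pics/z4so.png',a)
E
```

```text
(no output)
```

View pics/z4so.png

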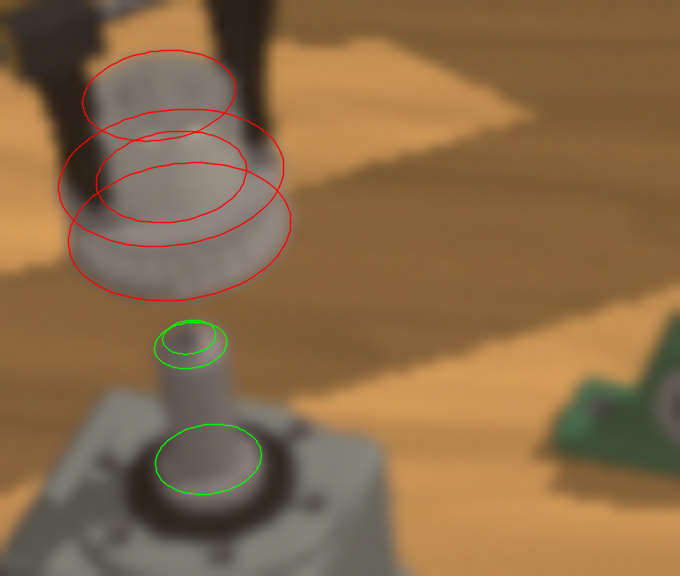

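```bash
python3 - <<'E'
from h import *
for n in ['scene4','scene0']:
    c=load(n); g=cv2.GaussianBlur(cv2.cvtColor(c['pixels'],cv2.COLOR_RGB2GRAY).astype(np.float32),(0,0),.6)
    def sil(x,y,r,z):  # predicted left/right silhouette columns
        t=np.linspace(0,2*np.pi,720); p=proj(c,np.c_[x+r*np.cos(t),y+r*np.sin(t),0*t+z]); l=p[p[:,0].argmin()];q=p[p[:,0].argmax()]; return l,q
    for z in [125,130,135,140,145]:
        l,q=sil(513.4,-187.1,12,z); v=int(round((l[1]+q[1])/2)); row=g[v]; d=np.gradient(row)
        print(n,z,v,'pred',l[0].round(2),q[0].round(2),'row',int(l[0])-4,row[int(l[0])-4:int(q[0])+6].round(0))
E
```

```text
scene4 125 180 pred 174.94 183.85 row 170 [124. 124. 123. 121. 113.  99.  91.  90.  92.  94.  97. 102. 105. 108.
 113. 117. 118. 117. 117.]
scene4 130 178 pred 174.7 183.64 row 170 [111. 110. 107. 105.  98.  90.  88.  90.  92.  95.  99. 102. 105. 105.
 105. 105. 105. 105. 104.]
scene4 135 177 pred 174.47 183.43 row 170 [106. 106. 105. 103.  97.  90.  89.  92.  95.  99. 101. 103. 105. 105.
 103. 103. 103. 102. 102.]
scene4 140 176 pred 174.24 183.22 row 170 [107. 106. 106. 104.  98.  92.  92.  96. 101. 106. 109. 108. 107. 106.
 105. 103. 104. 103. 102.]
scene4 145 174 pred 174.0 183.01 row 170 [109. 108. 106. 103.  97.  93.  94.  97. 102. 114. 127. 131. 123. 112.
 105. 103. 103. 103. 102.]
scene0 125 180 pred 174.94 183.85 row 170 [120. 120. 120. 118. 111.  97.  87.  85.  87.  89.  92.  96. 100. 108.
 117. 127. 132. 135. 138.]
scene0 130 178 pred 174.7 183.64 row 170 [136. 136. 137. 133. 120.  99.  87.  86.  88.  90.  93.  97. 103. 115.
 130. 141. 146. 147. 147.]
scene0 135 177 pred 174.47 183.43 row 170 [144. 144. 145. 140. 125. 101.  89.  89.  92.  94.  96.  98. 105. 118.
 133. 142. 145. 146. 146.]
scene0 140 176 pred 174.24 183.22 row 170 [139. 140. 140. 135. 121. 101.  95.  99. 104. 105. 104. 103. 108. 121.
 136. 144. 146. 146. 146.]
scene0 145 174 pred 174.0 183.01 row 170 [107. 107. 106. 103. 100. 102. 110. 118. 123. 127. 128. 125. 119. 114.
 116. 118. 120. 126. 132.]
```

```bash
python3 - <<'E'
from h import *
ims=[]
for n in ['scene4','scene0']:
    c=load(n); i=c['pixels'][...,::-1]; s=14
    u0,v0=165,164; a=cv2.resize(i[v0:v0+40,u0:u0+28],None,fx=s,fy=s,interpolation=2)
    a=cv2.convertScaleAbs(a,alpha=1.5)
    def pl(P,col):
        p=(proj(c,P)-[u0,v0]+.5)*s; cv2.polylines(a,[p.round().astype(np.int32)],False,col,1,cv2.LINE_AA)
    t=np.linspace(0,2*np.pi,80)
    def circ(x,y,r,z,col): pl(np.c_[x+r*np.cos(t),y+r*np.sin(t),0*t+z],col)
    x,y=514.6,-185.8
    for r,z in [(8.8,154),(12,150.5),(12,130),(18,100)]: circ(x,y,r,z,(0,255,0))
    ims.append(a)
cv2.imwrite('pics/z4sh.png',np.hstack(ims))
E
```

View pics/z4sh.png

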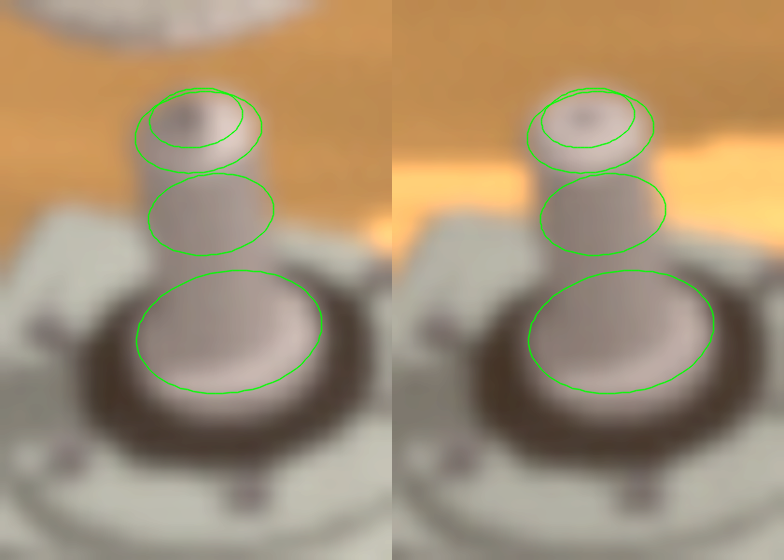

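```bash
python3 -m pendant '{"delta_pos":[[0,0.5,0.5],[4,1.6,1.5],[12,1.6,1.5],[22,1.6,1.5],[31,1.6,1.5],[37,1.6,1.5],[39,1.6,1.5],[39,1.6,1.5]],"twist":[[0,0,0],[0,0,0],[0,0,0],[0,0,0],[0,0,0],[0,0,0],[0,0,0],[0,0,0]],"claw":[0.4,0.4,0.4,0.4,0.4,0.4,0.4,0.4]}'
python3 - <<'E'
from h import *
go([514,-186.6,200],-49.2)
cap('wrist','wrist5');c=cap('scene','scene5')
i=c['pixels'][...,::-1]; s=8
u0,v0=150,130; a=cv2.resize(i[v0:v0+72,u0:u0+85],None,fx=s,fy=s,interpolation=2); cv2.imwrite('pics/z5s.png',a)
c=load('wrist5'); cv2.imwrite('pics/z5w.png',cv2.resize(c['pixels'][120:330,130:390,::-1],None,fx=2.8,fy=2.8,interpolation=2))
E
```

```text
t: 7.78
tcp_pos: [514.3, -187.8, 199.3]
tool_rot: [1.809, 0.673, -1.811]
contact_force: [0.1, -0.6, -5.7]
opening: 47.5
{'delta': array([-0.7, -1.1, -0.5]), 'pos': array([ 514.3, -187.8,  199.3]), 'jawyaw': np.float64(-49.34), 'tilt': np.float64(0.14), 'twist': array([-0.0024,  0.0007,  0.0023])} F [ 0.1 -0.6 -5.7] M [-0.03 -0.03 -0.01] t 7.78 open 47.5
```

View pics/z5s.png

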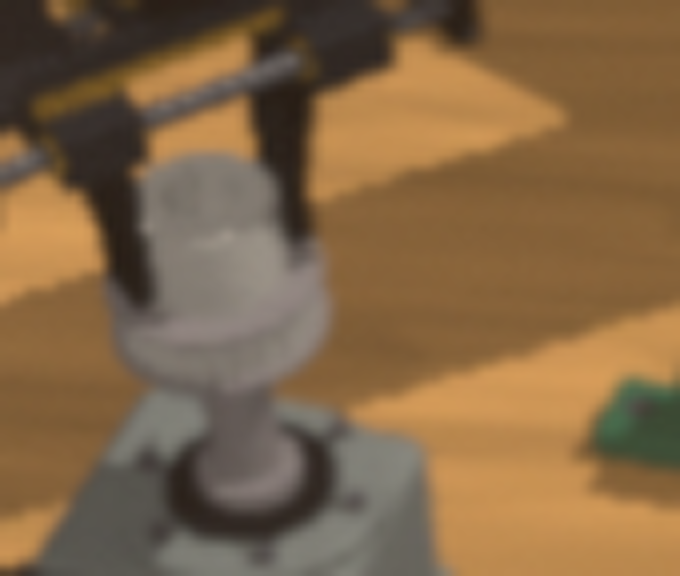

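View pics/z5w.png

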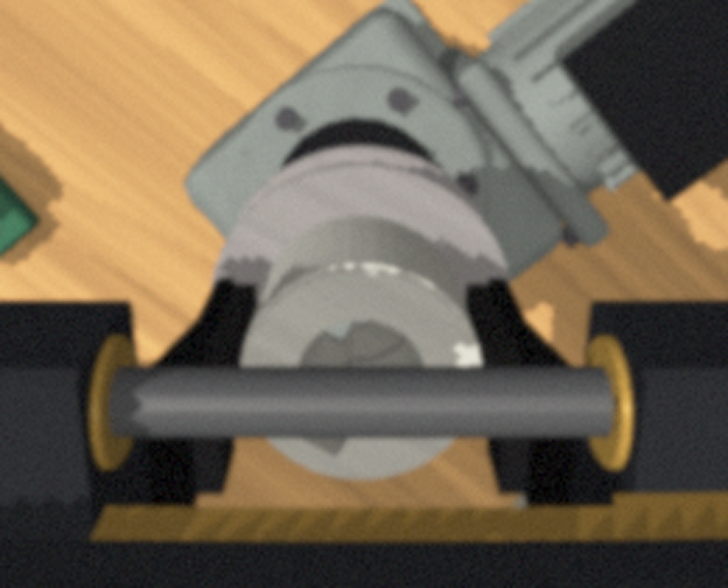

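```bash
python3 - <<'E'
from h import *
c=load('scene5'); i=c['pixels'][...,::-1]; s=9
u0,v0=155,145; a=cv2.resize(i[v0:v0+56,u0:u0+55],None,fx=s,fy=s,interpolation=2); a=cv2.convertScaleAbs(a,alpha=1.4)
def pl(P,col):
    p=(proj(c,P)-[u0,v0]+.5)*s; cv2.polylines(a,[p.round().astype(np.int32)],False,col,1,cv2.LINE_AA)
t=np.linspace(0,2*np.pi,80)
def circ(x,y,r,z,col): pl(np.c_[x+r*np.cos(t),y+r*np.sin(t),0*t+z],col)
x,y=514.3,-187.8
for r,z in [(12,130),(18,100)]: circ(x,y,r,z,(0,255,0))
z=199.3-39.6
for r,h in [(36,0),(36,22),(24,54)]: circ(x,y,r,z+h,(0,0,255))
cv2.imwrite('pics/z5so.png',a)
E
```

```text
(no output)
```

View pics/z5so.png

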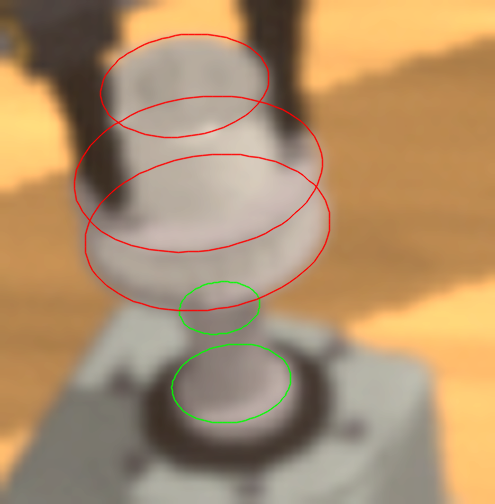

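```bash
python3 -m pendant '{"delta_pos":[[0,-0.7,-1],[1,-0.7,-1],[2,-0.7,-1],[3,-0.7,-1],[4,-0.7,-1],[5,-0.7,-1],[6,-0.7,-1],[6,-0.7,-1]],"twist":[[0,0,0],[0,0,0],[0,0,0],[0,0,0],[0,0,0],[0,0,0],[0,0,0],[0,0,0]],"claw":[0.4,0.4,0.4,0.4,0.4,0.4,0.4,0.4]}'
python3 - <<'E'
from h import *
go([514.6,-186.6,190],-49.2)
E
```

```text
t: 8.55
tcp_pos: [515.0, -186.8, 194.3]
tool_rot: [1.809, 0.671, -1.81]
contact_force: [-1.0, 0.8, -5.6]
opening: 47.9
{'delta': array([ 4.3, -0.4,  0.2]), 'pos': array([ 515. , -186.8,  194.3]), 'jawyaw': np.float64(-49.33), 'tilt': np.float64(0.03), 'twist': array([-0.0023,  0.0001,  0.0004])} F [-1.   0.8 -5.6] M [-0.04 -0.02 -0.02] t 8.55 open 47.9
```

```bash
python3 -m pendant '{"delta_pos":[[0.4,0,0],[0.8,0,0],[1.2,0,0],[1.6,0,0],[2,0,0],[2.4,0,0],[2.8,0,0],[2.8,0,0]],"twist":[[0,0,0],[0,0,0],[0,0,0],[0,0,0],[0,0,0],[0,0,0],[0,0,0],[0,0,0]],"claw":[0.4,0.4,0.4,0.4,0.4,0.4,0.4,0.4]}'
python3 - <<'E'
from h import *
go([514.6,-186.6,190],-49.2)
E
python3 -m pendant '{"delta_pos":[[0.4,0,0],[0.8,0,0],[1.2,0,0],[1.6,0,0],[2,0,0],[2.4,0,0],[2.8,0,0],[2.8,0,0]],"twist":[[0,0,0],[0,0,0],[0,0,0],[0,0,0],[0,0,0],[0,0,0],[0,0,0],[0,0,0]],"claw":[0.4,0.4,0.4,0.4,0.4,0.4,0.4,0.4]}'
python3 - <<'E'
from h import *
go([514.6,-186.6,190],-49.2)
E
```

```text
t: 9.22
tcp_pos: [515.1, -186.9, 191.6]
tool_rot: [1.809, 0.671, -1.809]
contact_force: [-0.1, -0.6, -6.1]
opening: 47.5
{'delta': array([ 1.6, -0.6,  0.2]), 'pos': array([ 515.1, -186.9,  191.6]), 'jawyaw': np.float64(-49.33), 'tilt': np.float64(0.01), 'twist': array([-0.0023,  0.0001,  0.0002])} F [-0.1 -0.6 -6.1] M [ 0.01 -0.04  0.01] t 9.22 open 47.5
t: 9.88
tcp_pos: [515.0, -186.7, 188.8]
tool_rot: [1.809, 0.671, -1.81]
contact_force: [-0.9, -0.0, -4.6]
opening: 47.5
{'delta': array([-1.2, -0.3,  0.2]), 'pos': array([ 515. , -186.7,  188.8]), 'jawyaw': np.float64(-49.33), 'tilt': np.float64(0.03), 'twist': array([-0.0023,  0.0001,  0.0006])} F [-0.9 -0.  -4.6] M [ 0.04  0.05 -0.05] t 9.88 open 47.5
```

```bash
python3 -m pendant '{"delta_pos":[[0.6,0,0],[1.2,0,0],[1.8,0,0],[2.4,0,0],[3,0,0],[3.6,0,0],[4.2,0,0],[4.2,0,0]],"twist":[[0,0,0],[0,0,0],[0,0,0],[0,0,0],[0,0,0],[0,0,0],[0,0,0],[0,0,0]],"claw":[0.4,0.4,0.4,0.4,0.4,0.4,0.4,0.4]}'
python3 - <<'E'
from h import *
go([514.6,-186.6,190],-49.2)
cap('scene','scene6');c=cap('wrist','wrist6'); cv2.imwrite('pics/z6w.png',cv2.resize(c['pixels'][120:330,130:390,::-1],None,fx=2.8,fy=2.8,interpolation=2))
E
```

```text
t: 10.55
tcp_pos: [515.0, -186.7, 184.6]
tool_rot: [1.809, 0.671, -1.81]
contact_force: [-1.2, 0.4, -5.8]
opening: 47.6
{'delta': array([-5.4, -0.3,  0.2]), 'pos': array([ 515. , -186.7,  184.6]), 'jawyaw': np.float64(-49.33), 'tilt': np.float64(0.03), 'twist': array([-0.0023,  0.0001,  0.0006])} F [-1.2  0.4 -5.8] M [0.17 0.22 0.02] t 10.55 open 47.6
```

View pics/z6w.png

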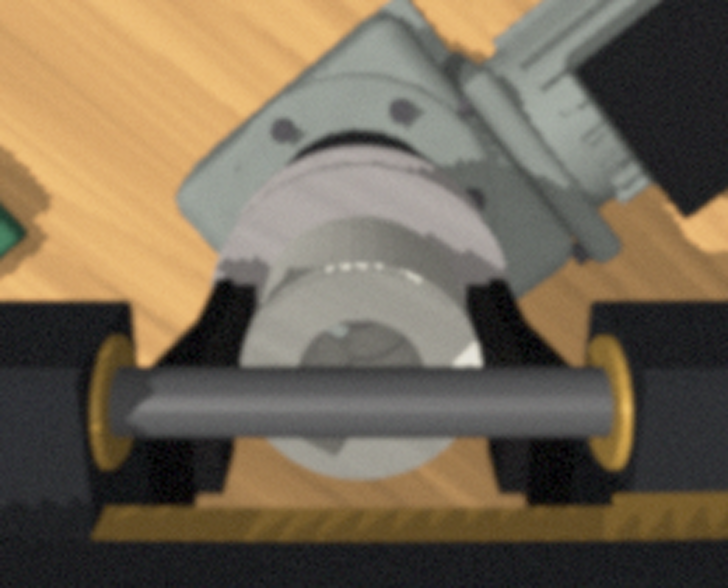

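```bash
python3 -m pendant '{"delta_pos":[[0,-0.3,0.1],[1,-0.3,0.1],[2,-0.3,0.1],[3.5,-0.3,0.1],[5,-0.3,0.1],[6.5,-0.3,0.1],[8,-0.3,0.1],[8,-0.3,0.1]],"twist":[[0,0,0],[0,0,0],[0,0,0],[0,0,0],[0,0,0],[0,0,0],[0,0,0],[0,0,0]],"claw":[0.4,0.4,0.4,0.4,0.4,0.4,0.4,0.4]}'
python3 - <<'E'
from h import *
go([514.6,-186.6,190],-49.2)
E
```

```text
t: 11.32
tcp_pos: [514.9, -186.7, 176.3]
tool_rot: [1.809, 0.671, -1.81]
contact_force: [0.1, -0.3, -6.0]
opening: 47.7
{'delta': array([-13.7,  -0.3,   0.1]), 'pos': array([ 514.9, -186.7,  176.3]), 'jawyaw': np.float64(-49.34), 'tilt': np.float64(0.01), 'twist': array([-0.0024,  0.0001,  0.0002])} F [ 0.1 -0.3 -6. ] M [ 0.15  0.15 -0.03] t 11.32 open 47.7
```

```bash
python3 -m pendant '{"delta_pos":[[1,0,0],[2,0,0],[3,0,0],[4,0,0],[4.5,0,0],[5,0,0],[5.5,0,0],[5.5,0,0]],"twist":[[0,0,0],[0,0,0],[0,0,0],[0,0,0],[0,0,0],[0,0,0],[0,0,0],[0,0,0]],"claw":[0.4,0.4,0.4,0.4,0.4,0.4,0.4,0.4]}'
python3 - <<'E'
from h import *
go([514.6,-186.6,190],-49.2)
E
python3 -m pendant '{"delta_pos":[[0.3,0,0],[0.6,0,0],[0.9,0,0],[1.2,0,0],[1.5,0,0],[1.8,0,0],[2.1,0,0],[2.1,0,0]],"twist":[[0,0,0],[0,0,0],[0,0,0],[0,0,0],[0,0,0],[0,0,0],[0,0,0],[0,0,0]],"claw":[0.4,0.4,0.4,0.4,0.4,0.4,0.4,0.4]}'
python3 - <<'E'
from h import *
go([514.6,-186.6,190],-49.2)
E
```

```text
t: 11.98
tcp_pos: [514.9, -186.7, 171.1]
tool_rot: [1.809, 0.671, -1.809]
contact_force: [-0.2, 1.5, -5.2]
opening: 47.3
{'delta': array([-18.9,  -0.3,   0.2]), 'pos': array([ 514.9, -186.7,  171.1]), 'jawyaw': np.float64(-49.33), 'tilt': np.float64(0.0), 'twist': array([-0.0023,  0.    ,  0.0001])} F [-0.2  1.5 -5.2] M [ 0.21  0.12 -0.03] t 11.98 open 47.3
t: 12.65
tcp_pos: [514.9, -186.7, 169.1]
tool_rot: [1.809, 0.671, -1.809]
contact_force: [-1.5, 0.7, -4.9]
opening: 47.4
{'delta': array([-20.9,  -0.3,   0.2]), 'pos': array([ 514.9, -186.7,  169.1]), 'jawyaw': np.float64(-49.33), 'tilt': np.float64(0.0), 'twist': array([-0.0023, -0.    , -0.    ])} F [-1.5  0.7 -4.9] M [ 0.22  0.22 -0.02] t 12.65 open 47.4
```

```bash
python3 -m pendant '{"delta_pos":[[0.2,-0.2,0],[0.4,-0.2,0],[0.6,-0.2,0],[0.8,-0.2,0],[1,-0.2,0],[1.2,-0.2,0],[1.4,-0.2,0],[1.4,-0.2,0]],"twist":[[0,0,0],[0,0,0],[0,0,0],[0,0,0],[0,0,0],[0,0,0],[0,0,0],[0,0,0]],"claw":[0.4,0.4,0.4,0.4,0.4,0.4,0.4,0.4]}'
python3 - <<'E'
from h import *
go([514.6,-186.6,190],-49.2)
E
python3 -m pendant '{"delta_pos":[[0.2,0,0],[0.4,0,0],[0.6,0,0],[0.8,0,0],[1,0,0],[1.2,0,0],[1.4,0,0],[1.4,0,0]],"twist":[[0,0,0],[0,0,0],[0,0,0],[0,0,0],[0,0,0],[0,0,0],[0,0,0],[0,0,0]],"claw":[0.4,0.4,0.4,0.4,0.4,0.4,0.4,0.4]}'
python3 - <<'E'
from h import *
go([514.6,-186.6,190],-49.2)
E
```

```text
t: 13.32
tcp_pos: [514.9, -186.7, 167.7]
tool_rot: [1.809, 0.67, -1.809]
contact_force: [-1.1, 0.8, -5.6]
opening: 47.5
{'delta': array([-22.3,  -0.2,   0.2]), 'pos': array([ 514.9, -186.7,  167.7]), 'jawyaw': np.float64(-49.33), 'tilt': np.float64(0.02), 'twist': array([-0.0023, -0.    , -0.0003])} F [-1.1  0.8 -5.6] M [ 0.07  0.11 -0.01] t 13.32 open 47.5
t: 13.98
tcp_pos: [514.9, -186.7, 166.3]
tool_rot: [1.809, 0.67, -1.809]
contact_force: [0.7, 0.8, -5.6]
opening: 47.6
{'delta': array([-23.7,  -0.2,   0.2]), 'pos': array([ 514.9, -186.7,  166.3]), 'jawyaw': np.float64(-49.33), 'tilt': np.float64(0.02), 'twist': array([-0.0023, -0.0001, -0.0003])} F [ 0.7  0.8 -5.6] M [0.04 0.01 0.02] t 13.98 open 47.6
```

```bash
python3 -m pendant '{"delta_pos":[[0.5,0,0],[1,0,0],[1.5,0,0],[2,0,0],[2.5,0,0],[3,0,0],[3.5,0,0],[3.5,0,0]],"twist":[[0,0,0],[0,0,0],[0,0,0],[0,0,0],[0,0,0],[0,0,0],[0,0,0],[0,0,0]],"claw":[0.4,0.4,0.4,0.4,0.4,0.4,0.4,0.4]}'
python3 - <<'E'
from h import *
go([514.6,-186.6,139.6],-49.2)
c=cap('scene','scene7'); i=c['pixels'][...,::-1]; s=9
cv2.imwrite('pics/z7s.png',cv2.resize(i[145:201,155:215],None,fx=s,fy=s,interpolation=2))
c=cap('wrist','wrist7'); cv2.imwrite('pics/z7w.png',cv2.resize(c['pixels'][120:330,130:390,::-1],None,fx=2.8,fy=2.8,interpolation=2))
E
```

```text
t: 14.65
tcp_pos: [514.8, -186.6, 162.7]
tool_rot: [1.809, 0.671, -1.809]
contact_force: [-0.2, 0.0, -5.2]
opening: 47.3
{'delta': array([23.1, -0.1,  0.1]), 'pos': array([ 514.8, -186.6,  162.7]), 'jawyaw': np.float64(-49.33), 'tilt': np.float64(0.0), 'twist': array([-0.0022,  0.0001, -0.    ])} F [-0.2  0.  -5.2] M [-0.05 -0.04 -0.01] t 14.65 open 47.3
```

View pics/z7s.png

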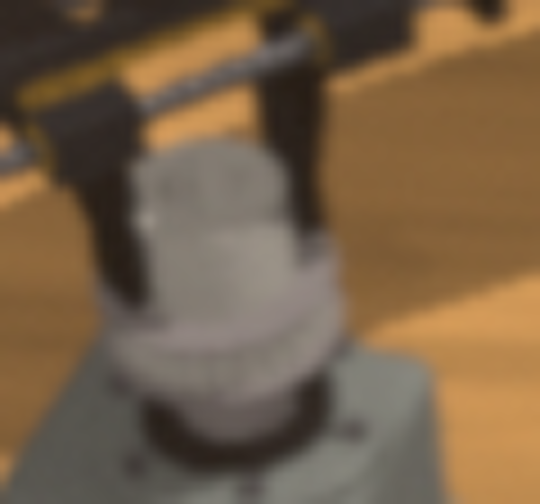

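View pics/z7w.png

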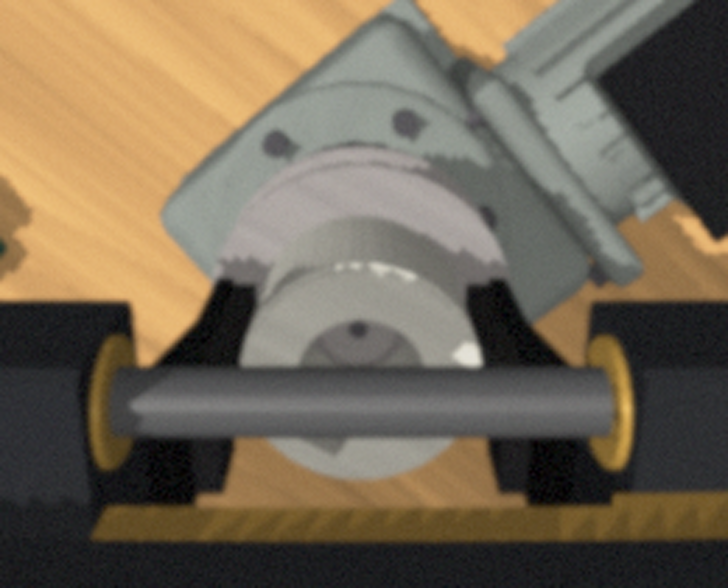

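The wrist view shows the shaft end's centre hole at (358,328), inside the bore, and the hub has not moved in the jaws. The underside is about 7 mm below the top of the key with no extra force, so the keyway is over the key. I'll keep lowering.

```bash
python3 -m pendant '{"delta_pos":[[1,0,0],[2,0,0],[3.5,0,0],[5,0,0],[6.5,0,0],[8,0,0],[9,0,0],[9,0,0]],"twist":[[0,0,0],[0,0,0],[0,0,0],[0,0,0],[0,0,0],[0,0,0],[0,0,0],[0,0,0]],"claw":[0.4,0.4,0.4,0.4,0.4,0.4,0.4,0.4]}'
python3 - <<'E'
from h import *
go([514.6,-186.6,139.6],-49.2)
E
python3 -m pendant '{"delta_pos":[[1,0,0],[2,0,0],[3.5,0,0],[5,0,0],[6.5,0,0],[8,0,0],[9,0,0],[9,0,0]],"twist":[[0,0,0],[0,0,0],[0,0,0],[0,0,0],[0,0,0],[0,0,0],[0,0,0],[0,0,0]],"claw":[0.4,0.4,0.4,0.4,0.4,0.4,0.4,0.4]}'
python3 - <<'E'
from h import *
go([514.6,-186.6,139.6],-49.2)
E
```

```text
t: 15.42
tcp_pos: [514.6, -186.5, 153.5]
tool_rot: [1.809, 0.671, -1.81]
contact_force: [0.8, -0.4, -5.8]
opening: 47.2
{'delta': array([13.9,  0.1,  0.1]), 'pos': array([ 514.6, -186.5,  153.5]), 'jawyaw': np.float64(-49.33), 'tilt': np.float64(0.03), 'twist': array([-0.0023,  0.0002,  0.0006])} F [ 0.8 -0.4 -5.8] M [-0.04 -0.05 -0.  ] t 15.42 open 47.2
t: 16.08
tcp_pos: [514.6, -186.5, 144.5]
tool_rot: [1.809, 0.671, -1.81]
contact_force: [0.3, -0.5, -4.7]
opening: 47.3
{'delta': array([4.9, 0.1, 0.1]), 'pos': array([ 514.6, -186.5,  144.5]), 'jawyaw': np.float64(-49.33), 'tilt': np.float64(0.04), 'twist': array([-0.0023,  0.0002,  0.0006])} F [ 0.3 -0.5 -4.7] M [ 0.02 -0.04  0.01] t 16.08 open 47.3
```

```bash
python3 -m pendant '{"delta_pos":[[0.7,0,0],[1.4,0,0],[2.1,0,0],[2.8,0,0],[3.3,0,0],[3.8,0,0],[4.2,0,0],[4.2,0,0]],"twist":[[0,0,0],[0,0,0],[0,0,0],[0,0,0],[0,0,0],[0,0,0],[0,0,0],[0,0,0]],"claw":[0.4,0.4,0.4,0.4,0.4,0.4,0.4,0.4]}'
python3 - <<'E'
from h import *
go([514.6,-186.6,139.6],-49.2)
E
python3 -m pendant '{"delta_pos":[[0.2,0,0],[0.4,0,0],[0.6,0,0],[0.8,0,0],[1,0,0],[1,0,0],[1,0,0],[1,0,0]],"twist":[[0,0,0],[0,0,0],[0,0,0],[0,0,0],[0,0,0],[0,0,0],[0,0,0],[0,0,0]],"claw":[0.4,0.4,0.4,0.4,0.4,0.4,0.4,0.4]}'
python3 - <<'E'
from h import *
go([514.6,-186.6,139.6],-49.2)
E
```

```text
t: 16.75
tcp_pos: [514.7, -186.5, 140.6]
tool_rot: [1.809, 0.671, -1.809]
contact_force: [0.9, 0.4, -6.0]
opening: 47.2
{'delta': array([ 1. , -0. ,  0.1]), 'pos': array([ 514.7, -186.5,  140.6]), 'jawyaw': np.float64(-49.33), 'tilt': np.float64(0.01), 'twist': array([-0.0023,  0.0001,  0.0002])} F [ 0.9  0.4 -6. ] M [ 0.03 -0.07  0.01] t 16.75 open 47.2
t: 17.42
tcp_pos: [514.8, -186.6, 139.7]
tool_rot: [1.809, 0.67, -1.809]
contact_force: [1.0, 0.6, -5.1]
opening: 47.6
{'delta': array([ 0.1, -0.1,  0.2]), 'pos': array([ 514.8, -186.6,  139.7]), 'jawyaw': np.float64(-49.33), 'tilt': np.float64(0.01), 'twist': array([-0.0023, -0.    , -0.0001])} F [ 1.   0.6 -5.1] M [ 0.02  0.   -0.01] t 17.42 open 47.6
```

```bash
for k in 1 2; do :; done; python3 -m pendant '{"delta_pos":[[0.1,0,0],[0.2,0,0],[0.3,0,0],[0.4,0,0],[0.5,0,0],[0.6,0,0],[0.6,0,0],[0.6,0,0]],"twist":[[0,0,0],[0,0,0],[0,0,0],[0,0,0],[0,0,0],[0,0,0],[0,0,0],[0,0,0]],"claw":[0.4,0.4,0.4,0.4,0.4,0.4,0.4,0.4]}'
python3 - <<'E'
from h import *
go([514.6,-186.6,139.6],-49.2)
E
```

```text
t: 18.08
tcp_pos: [514.8, -186.6, 139.6]
tool_rot: [1.809, 0.67, -1.809]
contact_force: [-2.5, 1.5, 4.7]
opening: 47.3
{'delta': array([ 0. , -0.1,  0.2]), 'pos': array([ 514.8, -186.6,  139.6]), 'jawyaw': np.float64(-49.33), 'tilt': np.float64(0.02), 'twist': array([-0.0022, -0.0001, -0.0003])} F [-2.5  1.5  4.7] M [ 0.26  0.35 -0.02] t 18.08 open 47.3
```

Contact came at TCP z = 139.6, exactly the predicted home height, with about 10 N. Releasing.

```bash
python3 -m pendant '{"delta_pos":[[0,0,0],[0,0,0],[0,0,0],[0,0,0],[0,0,0],[0,0,0],[0,0,0],[0,0,0]],"twist":[[0,0,0],[0,0,0],[0,0,0],[0,0,0],[0,0,0],[0,0,0],[0,0,0],[0,0,0]],"claw":[0.55,0.6,0.7,0.8,0.9,1,1,1]}'
python3 - <<'E'
from h import *
go([514.6,-186.6,139.6],-49.2)
E
```

```text
t: 18.75
tcp_pos: [514.9, -186.6, 139.0]
tool_rot: [1.809, 0.67, -1.809]
contact_force: [0.5, -0.5, 0.1]
opening: 82.8
{'delta': array([-0.6, -0.2,  0.2]), 'pos': array([ 514.9, -186.6,  139. ]), 'jawyaw': np.float64(-49.33), 'tilt': np.float64(0.01), 'twist': array([-0.0023, -0.    , -0.0001])} F [ 0.5 -0.5  0.1] M [ 0.01 -0.03  0.04] t 18.75 open 82.8
```

Now straight up, then back for a look.

```bash
python3 -m pendant '{"delta_pos":[[-2,0,0],[-10,0,0],[-25,0,0],[-45,0,0],[-65,0,0],[-85,0,0],[-95,0,0],[-100,0,0]],"twist":[[0,0,0],[0,0,0],[0,0,0],[0,0,0],[0,0,0],[0,0,0],[0,0,0],[0,0,0]],"claw":[1,1,1,1,1,1,1,1]}'
python3 -m pendant '{"delta_pos":[[0,0,15],[0,0,35],[0,0,60],[0,0,80],[0,0,90],[0,0,95],[0,0,95],[0,0,95]],"twist":[[0,0,0],[0,0,0],[0,0,0],[0,0,0],[0,0,0],[0,0,0],[0,0,0],[0,0,0]],"claw":[1,1,1,1,1,1,1,1]}'
python3 - <<'E'
from h import *
go([514.6,-186.6,139.6])
for n in ['scene','wrist','top']: cap(n,n+'9')
W=cloud(load('wrist9')); w=W.reshape(-1,3); m=np.hypot(w[:,0]-514.6,w[:,1]+186.6)<22; print('hub/shaft face z',np.nanmedian(w[m],0))
W=cloud(load('top9')); w=W.reshape(-1,3); m=np.hypot(w[:,0]-514.6,w[:,1]+186.6)<20; print('top z',np.nanmedian(w[m],0))
E
```

```text
t: 19.42
tcp_pos: [515.7, -187.0, 241.3]
tool_rot: [1.811, 0.667, -1.806]
contact_force: [0.1, -0.4, 0.4]
opening: 87.0
t: 20.08
tcp_pos: [443.1, -248.2, 238.9]
tool_rot: [1.81, 0.671, -1.809]
contact_force: [-0.2, 0.1, -0.1]
opening: 86.9
{'delta': array([ 99.3,  -0.1, -94.4]), 'pos': array([ 443.1, -248.2,  238.9]), 'jawyaw': np.float64(-49.35), 'tilt': np.float64(0.04)} F [-0.2  0.1 -0.1] M [ 0.06 -0.06 -0.03] t 20.08 open 86.9
hub/shaft face z [ 515.11746988 -186.20525709  153.71303699]
top z [ 515.64534065 -187.11247796  152.48520147]
```

View pics/wrist9.png

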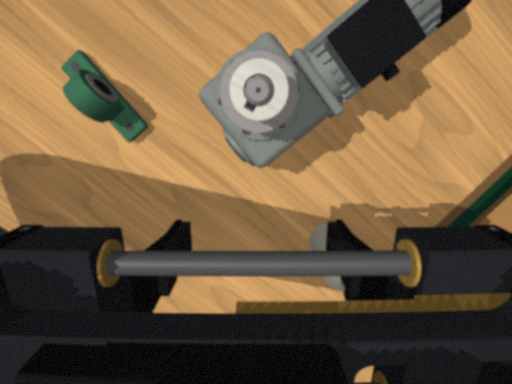

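View pics/scene9.png

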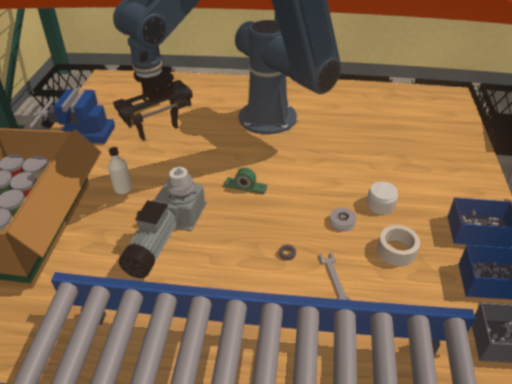

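The pulley sits on the shaft at wrist (258,90). Its face is level with the shaft end at z ≈ 153.7, the keyway at (250,104) is on the key's side, and in the scene view the bystanders are where they were. Handing in.

```bash
python3 - <<'E'
from h import *
a,b=load('scene0')['pixels'].astype(int),load('scene9')['pixels'].astype(int)
for n,(u,v) in dict(bottle=(120,175),bearing=(245,182),idler=(342,219),can=(382,198),tape=(398,245),collar=(287,252),wrench=(333,275)).items():
    print(n,np.abs(a-b)[v-12:v+12,u-12:u+12].mean().round(1))
go([0,0,0]); print(bot.close_job())
E
```

```text
bottle 20.9
bearing 3.5
idler 5.9
can 7.3
tape 5.9
collar 5.6
wrench 6.4
{'delta': array([ 238.9, -477.1,  174.3]), 'pos': array([ 443.3, -247.9,  239. ]), 'jawyaw': np.float64(-49.27), 'tilt': np.float64(0.02)} F [-0.1 -0.   0.8] M [-0.1   0.04  0.02] t 20.23 open 87.2
the job is handed in; nothing more can be done
None
```

The pulley is fully home on the gearmotor shaft, hub up, with its keyway over the key, and released. I handed the job in at 20.2 s with the arm clear.

- **Key:** I aligned the keyway from the camera images (about 22° of turn) before lowering. It dropped over the key first time, so no searching turn was needed. Force readings between steps showed only the pulley's weight all the way down.
- **Seating:** The pulley met the shoulder at the predicted height (TCP z = 139.6 mm) with about 10 N. After release, the wrist camera put the hub face at z ≈ 153.7 mm, level with the shaft end at 154. The top camera read 152.5 mm, within its 2 mm calibration.
- **Other things on the bench:** In the before and after scene pictures, everything looks where it was. The automatic image comparison showed little change except at the oil bottle, where the difference was larger (20.9, against 3.5–7.3 elsewhere). I think this is the arm's shadow, because the bottle looks unmoved and the arm did not go near it. I did not measure its position again.
- **Disagreement between cameras:** The cameras differed by 1–2 mm on the shaft's position. I used a value in between and made small corrections from the measured forces on the way down.

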